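# Crank two stop blocks out of the block feeder

### The arm

A 6-joint arm with a two-finger parallel gripper is mounted at the origin on a cart in front of the work surface, level with it; the furniture and walls round the work are solid. World frame = base frame: x ahead of the robot, y to its left, z up, the work surface at z = 0. Lengths are in mm, angles in rad, forces in N, time in s.
With the tool pointing down it reaches from about 400 to 925 mm from the base axis. Payload 12.5 kg.
Tool frame: the origin (TCP) lies at the very end of the fingers, on their centre line; the grasp point (between the pads) lies 19 mm behind it; x points along the fingers, y is the direction in which the jaws open and shut, and the axes are right-handed (so a half turn about x gives the same grasp; the last joint's range is limited). The gripper opens to 95 mm and grips with 3 to 60 N. Pads are 20 mm wide; open, the fingers measure 119 mm over their backs; the gripper's body (75 mm by 180 mm) begins 59 mm behind the grasp point.
Start: joints at [-0.106, 0.491, 1.559, -0, 1.092, -0.106], TCP at [625.017, 0.021, 214.661] pointing down, gripper open.
Joint ranges: [-3.1, 3.1], [-0.84, 2.19], [0.05, 2.79], [-1.13, 4.28], [0.06, 2.93], [-2.69, 2.69]. Speed limits (rad/s): [2.22, 2.22, 2.79, 3.14, 3.14, 3.14].

### API

Orientations are given as [roll, pitch, yaw] about the fixed x, y, z axes, in that order (R = Rz(yaw) Ry(pitch) Rx(roll)).
In Python, from cell import env, optics, job gives the robot as it stands.
- The arm moves only by the shell command python3 -m handwheel 'ROWS' [OPENING]. ROWS is JSON, a list of rows, each an object with "travel": the shift along the world's x, y, z in mm, a list of three; "roll": the turn about the world's z in degrees. In form: [{"travel": [dx, dy, dz], "roll": roll}, ...]. A call has 1 to 8 rows; each row is the pose to reach, as a shift and turn from the pose commanded when the call began; what a row does not reach only later rows make up. A row lasts 1/10 s, in which the tool goes at most 50 mm and 8.59 degrees, less where a joint would pass 70% of its speed; a pose out of reach is approached as far as the arm can. A call with a gripper value outside its range is refused whole. OPENING is the closure, from -1 (fully open) to 1 (shut), set as the call begins (- or left out, the last holds). The fingers move at their own pace and stop on an object; the grip force is fixed at half the most. Time passes only in rows, so rows that repeat a pose let the fingers close. It gives the time, the measured TCP pose, the force and the opening at its end, in the units of the state.
- env.state(): the state, without advancing time (a new reading comes with each control period).
- optics.read_camera(name): name is "scene" or "side" or "wrist"; returns the picture (384x512x3 uint8, red, green, blue); there is no depth.
- optics.camera_params(name): a dict with "fx", "fy", "cx", "cy" (pixels), "world_from_camera" (4x4, takes a point from camera to world coordinates). Camera axes: x right, y up, looking along -z (the intrinsics and any distortion apply to the point x, -y, -z); pixel columns grow to the right and rows downward; lengths in mm; the calibration is good to about 2 mm. A picture is of the moment at which its call begins: read the wrist's pose just before it. camera_params takes no time and is no camera call; for the wrist camera it gives the pose at the moment of the call.
- job.job_done(): hands the job in, once; it reports no verdict.
The state is a dict: "t": time; "joints": joint angles; "qvel": joint speeds; "tau": joint torques, N m; "eef_pos": TCP position; "tcp_rot": TCP orientation; "ft_force": force on the tool from outside, world axes, zero at the start; "moment": the same for the moment, N m; "opening": opening from 0.0 (shut) to 1.0 (fully open).
Only numpy, scipy, OpenCV 4.12 (cv2) and the standard library are available. Lean on these libraries where they do the work, as an engineer would, in place of code of your own. Each camera call takes 0.05 s, during which the arm holds its last target.

### The job

Feed both wooden blocks out of the magazine of the hand-cranked block feeder: take the crank by its black knob and turn it clockwise (seen from above), twice past the heavy point where the knob faces the magazine, at an even pace of about five seconds a turn, never letting it kick back or shoot ahead. Stop with the knob pointing straight away from the magazine and let go. Leave the other things on the bench where they lie.

Things in the scene. Friction and masses are not known exactly. Their poses are not given: they have to be found in the camera images.
- feeder: Grey plate 325x90 mm fixed to the bench. Origin: bench top under the vertical crank axle. x: toward the plywood magazine (centre x=133 mm, top z=72) and the runway after it (x 149-236, floor z=20). 60 mm from the axle stands the crank's black knob, 24 mm thick, z 78-126, free to spin on its pin, so a gripper can hold it from above and go round without turning. Crank arm top z=71.
- crank (a joint): Crank angle, rad, + is clockwise from above; starts within 0.6 of 0. Knob in feeder frame: x=-60cos(q), y=+60sin(q) mm; 0 is away from the magazine, slack, held by 2 N friction. A spring makes it heavy (8-12 N at the knob) before pi and 3 pi, then drives it on. Two turns end at 4 pi=12.57. Over 4 rad/s forward is shooting ahead, over 1.5 back is kicking back.
- block_1: The lower of two beech blocks in the magazine, 22x40x20 mm, 40 mm across the feeder; origin at the centre of its underside. Starts at feeder x=133 mm, z=20. A rod from the crank drives a pusher (44 mm stroke) that shoves the lowest block out each turn: the first turn takes this one to x=173 mm, the second to 195.
- block_2: The upper beech block, like the first and on top of it (z=40 mm); it drops down after the first turn, and the second turn pushes it out to x=173 mm.

How it is judged (in metres and radians):
On the way, in this order (a step that is already met when the one before it is completed fails the run):
1. the first turn has pushed the lower block out onto the runway (x of block_1 in the frame of feeder above 0.163 m and value of joint crank above 2.6 rad), for 0.1 s.
2. the second turn has pushed the upper block out after it (x of block_2 in the frame of feeder above 0.163 m and value of joint crank above 8.8 rad), for 0.1 s.
At the end, for the whole second after the job is handed in: Both blocks lie at rest flat on the runway (feeder x: upper one 161 to 190 mm, lower one ahead of it at 183 to 230 mm); the crank has made its two clockwise turns and stands still, knob pointing away from the magazine within 20 degrees (joint 12.22 to 12.92) (x of block_1 in the frame of feeder between 0.183 and 0.23 m and x of block_2 in the frame of feeder between 0.161 and 0.19 m and z of block_1 in the frame of feeder between 0.015 and 0.026 m and z of block_2 in the frame of feeder between 0.015 and 0.026 m and value of joint crank between 12.2164 and 12.9164 rad and velocity of joint crank between -0.1 and 0.1 rad/s and linear speed of each of block_1, block_2 below 0.02 m/s); the robot touches nothing.
It fails at once if the crank shoots ahead while being turned (faster than 4 rad/s) (velocity of joint crank above 4 rad/s and value of joint crank between 1.2 and 11.9 rad).
It fails at once if the crank kicks back while being turned (faster than 1.5 rad/s) (velocity of joint crank below -1.5 rad/s and value of joint crank between 1.2 and 11.9 rad).
It fails at once if a bystander is moved by more than 30 mm (distance of any of bracket, bolt, wing_nut, screwdriver, spare_block, spanner, wood_slip from where it was at the start of the episode above 0.03 m).
It also fails if it takes over 61 s, if anything falls off the work surface, if the arm or the gripper's body presses on something with over 40 N, if the wrist force passes 120 N, or if a joint passes its speed limit or range.

## Working session

There is one attempt and no reset: what is moved stays moved. The work goes in short steps, Python scripts to look and compute and a shell command to move; the robot and the scene stay as the last step left them, time stands still between calls to the robot, and variables do not carry over. Pictures are saved under pics/ and viewed, and the job is handed in when it is done.

```bash
mkdir -p pics
cat > h.py <<'E'
import numpy as np,cv2
from cell import env,optics,job
def snap(n,f):
    im=optics.read_camera(n); cv2.imwrite('pics/'+f,im[:,:,::-1]); return im
def proj(n,P):
    c=optics.camera_params(n); T=np.linalg.inv(np.array(c['world_from_camera'])); p=T[:3,:3]@np.array(P,float)+T[:3,3]
    return c['fx']*p[0]/-p[2]+c['cx'], c['fy']*-p[1]/-p[2]+c['cy']
def ray(n,u,v,z):
    c=optics.camera_params(n); T=np.array(c['world_from_camera'])
    d=T[:3,:3]@np.array([(u-c['cx'])/c['fx'],-(v-c['cy'])/c['fy'],-1]); o=T[:3,3]
    return o+d*(z-o[2])/d[2]
E
python3 - <<'E'
from h import *
for n in ['scene','side','wrist']:
    print(n,{k:(np.round(v,3).tolist()) for k,v in optics.camera_params(n).items()}); snap(n,n+'0.png')
print(env.state())
E
```

```text
scene {'fx': 403.828, 'fy': 403.828, 'cx': 249.535, 'cy': 189.274, 'world_from_camera': [[0.873, 0.233, -0.429, 222.766], [-0.488, 0.387, -0.782, -667.331], [-0.016, 0.892, 0.451, 444.442], [0.0, 0.0, 0.0, 1.0]]}
side {'fx': 404.838, 'fy': 404.838, 'cx': 254.522, 'cy': 188.73, 'world_from_camera': [[-0.973, 0.165, -0.161, 444.877], [-0.229, -0.62, 0.75, 624.019], [0.023, 0.767, 0.641, 607.572], [0.0, 0.0, 0.0, 1.0]]}
wrist {'fx': 272.364, 'fy': 272.364, 'cx': 255.709, 'cy': 189.109, 'world_from_camera': [[1.0, -0.002, 0.001, 624.608], [0.001, 0.968, 0.251, 69.845], [-0.002, -0.251, 0.968, 385.0], [0.0, 0.0, 0.0, 1.0]]}
{'t': 0.15, 'joints': array([-1.05626879e-01,  4.91423214e-01,  1.55928208e+00,  3.83949234e-06,
        1.09170472e+00, -1.05623764e-01]), 'qvel': array([-0.00065483, -0.00062993, -0.00195032,  0.00017223,  0.0002226 ,
       -0.00093867]), 'tau': array([ 3.16444048e-04, -6.12899423e+01, -2.58276522e+01,  6.91918633e-02,
        4.73701756e-02, -5.07232733e-05]), 'eef_pos': array([6.24835615e+02, 2.42834858e-02, 2.14204102e+02]), 'tcp_rot': array([-1.68058684,  1.56997896,  3.03179725]), 'ft_force': array([1.00633629, 0.14859887, 0.53816355]), 'moment': array([-0.04218363, -0.01194679, -0.00768933]), 'opening': 0.9997505671162205}
```

View pics/scene0.png

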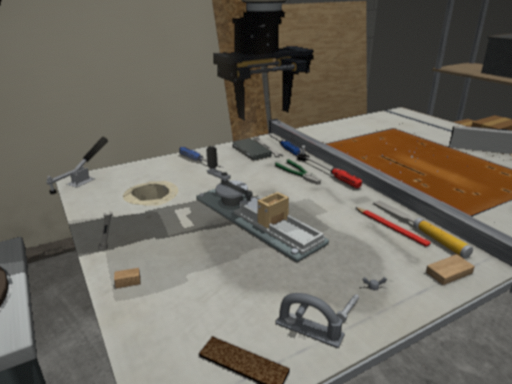

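View pics/side0.png

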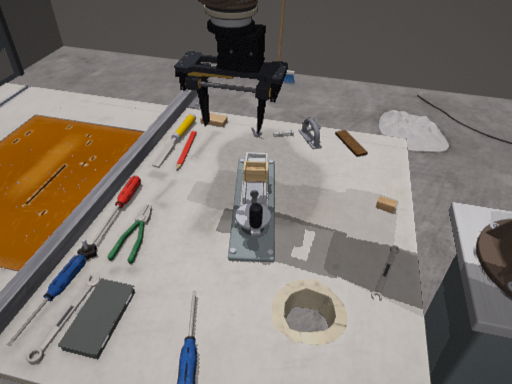

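View pics/wrist0.png

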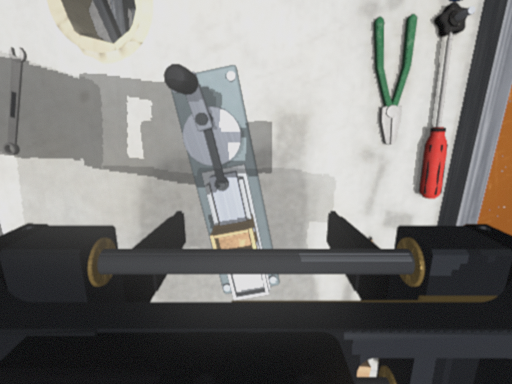

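The wrist view shows the feeder plate, with the knob top near (181,78), the disc near (215,137) and the magazine near (235,240). Next I zoom in to measure.

Run:
```python
from h import *
im=cv2.imread('pics/wrist0.png')[50:310,140:300]; cv2.imwrite('pics/wz.png',cv2.resize(im,None,fx=2.3,fy=2.3,interpolation=cv2.INTER_CUBIC))
im=cv2.imread('pics/side0.png')[140:270,200:300]; cv2.imwrite('pics/sz.png',cv2.resize(im,None,fx=4,fy=4,interpolation=cv2.INTER_CUBIC))
im=cv2.imread('pics/scene0.png')[130:265,180:340]; cv2.imwrite('pics/cz.png',cv2.resize(im,None,fx=4,fy=4,interpolation=cv2.INTER_CUBIC))
```

```text
(no output)
```

View pics/wz.png

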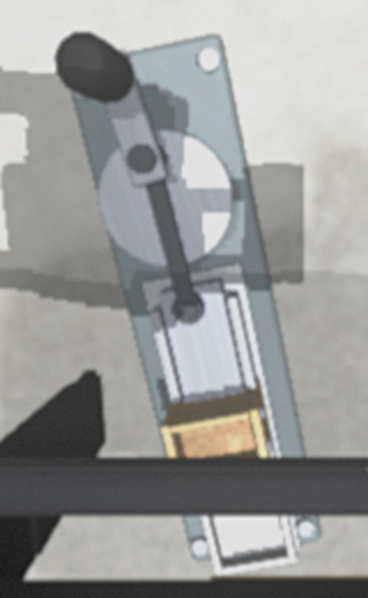

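View pics/sz.png

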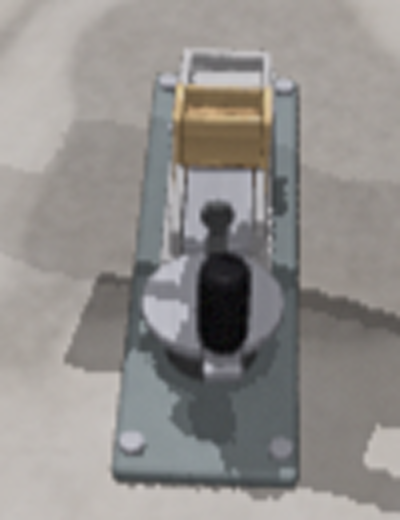

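View pics/cz.png

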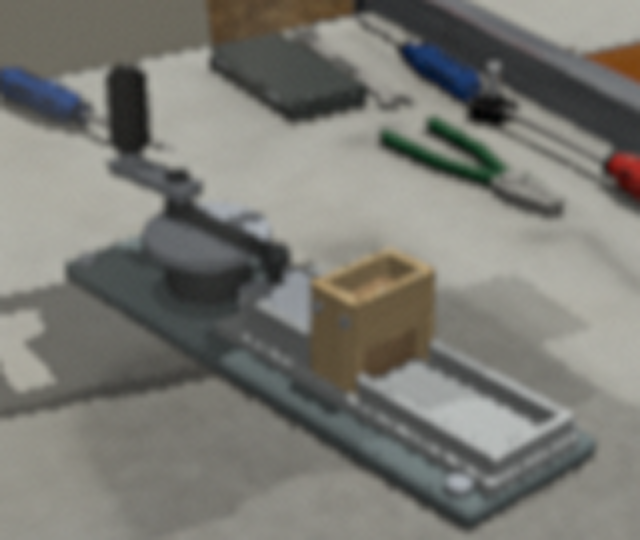

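Run:
```python
from h import *
w=lambda x,y:(140+x/2.3,50+y/2.3)
s=lambda x,y:(200+x/4,140+y/4)
c=lambda x,y:(180+x/4,130+y/4)
W=lambda n,p,z:print(n,z,ray(n,*p,z).round(1))
def tri(obs):
    A=[];b=[]
    for n,(u,v) in obs:
        o=ray(n,u,v,300);d=ray(n,u,v,0)-o;d/=np.linalg.norm(d);M=np.eye(3)-np.outer(d,d);A.append(M);b.append(M@o)
    P=np.linalg.lstsq(np.vstack(A),np.hstack(b),rcond=None)[0];return P.round(1)
print('knobtop',tri([('wrist',w(85,62)),('side',s(224,264)),('scene',c(127,70))]))
W('wrist',w(85,62),126);W('wrist',w(107,78),78)
W('side',s(224,274),126);W('scene',c(127,70),126)
for z in (40,48,55):W('wrist',w(165,198),z)
print('right edge')
W('wrist',w(220,38),12);W('wrist',w(318,535),12)
print('side corners')
for p in [(113,478),(298,478),(299,85),(155,78)]:W('side',s(*p),12)
print('scene corners')
for p in [(68,268),(470,520),(595,438)]:W('scene',c(*p),12)
print('mag top scene corners');
for p in [(314,285),(348,300),(435,265),(395,250)]:W('scene',c(*p),72)
print('side mag');
for p in [(175,88),(271,88),(267,125),(178,125)]:W('side',s(*p),72)
```

```text
knobtop [553.5 105.7 125.6]
wrist 126 [554.2 105.6 126. ]
wrist 78 [550.8 105.3  78. ]
side 126 [551.1 112.8 126. ]
scene 126 [553.6 105.5 126. ]
wrist 40 [569.3  48.7  40. ]
wrist 48 [570.6  49.2  48. ]
wrist 55 [571.7  49.6  55. ]
right edge
wrist 12 [598.5 133.7  12. ]
wrist 12 [ 659.4 -176.6   12. ]
side corners
side 12 [594.9 143.6  12. ]
side 12 [509.9 121.8  12. ]
side 12 [ 570.4 -189.7   12. ]
side 12 [ 659.2 -173.5   12. ]
scene corners
scene 12 [511.3 110.   12. ]
scene 12 [ 571.8 -201.6   12. ]
scene 12 [ 659.7 -179.2   12. ]
mag top scene corners
scene 72 [566.7 -75.5  72. ]
scene 72 [573.  -96.6  72. ]
scene 72 [628.2 -88.3  72. ]
scene 72 [620.1 -64.7  72. ]
side mag
side 72 [624.3 -86.8  72. ]
side 72 [ 572.4 -100.8   72. ]
side 72 [567.5 -66.9  72. ]
side 72 [614.3 -54.3  72. ]
```

```bash
python3 -m handwheel '[{"travel":[-12,18,0],"roll":0},{"travel":[-24,35,0],"roll":0},{"travel":[-36,53,0],"roll":0},{"travel":[-48,70,0],"roll":0},{"travel":[-60,88,0],"roll":0},{"travel":[-72,105.5,0],"roll":0},{"travel":[-72,105.5,0],"roll":0},{"travel":[-72,105.5,0],"roll":0}]' -1
python3 - <<'E'
from h import *
snap('wrist','w1.png');snap('side','s1.png');print(env.state()['eef_pos'],env.state()['t'])
E
```

```text
t: 0.95
eef_pos: [552.8, 106.2, 215.0]
tcp_rot: [1.407, 1.57, -0.162]
ft_force: [-0.0, -0.1, 0.3]
opening: 0.999
[553.23871644 105.41731663 214.76354422] 1.05
```

View pics/w1.png

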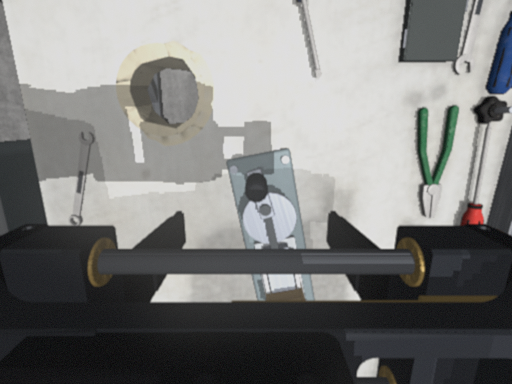

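View pics/s1.png

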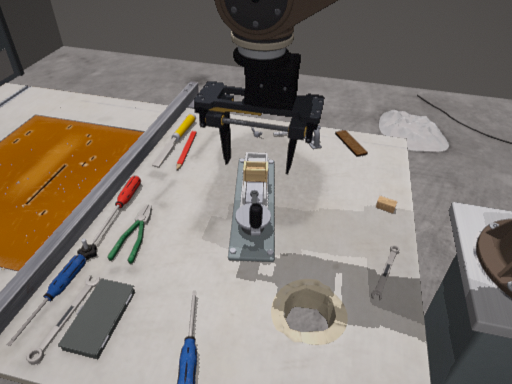

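Knob top is at about (257,187), centred between the fingers. I re-measure the knob and disc from this view, because it is nearer overhead.

Run:
```python
from h import *
im=cv2.imread('pics/w1.png')[140:310,215:325]; cv2.imwrite('pics/wz1.png',cv2.resize(im,None,fx=3.5,fy=3.5,interpolation=cv2.INTER_CUBIC))
for z in (78,102,126): print(z,ray('wrist',257,187,z).round(1))
for z in (40,55): print(z,ray('wrist',269,218,z).round(1))
```

```text
78 [554.3  98.1  78. ]
102 [554.2 104.1 102. ]
126 [554.1 110.1 126. ]
40 [570.8  45.5  40. ]
55 [570.   51.1  55. ]
```

View pics/wz1.png

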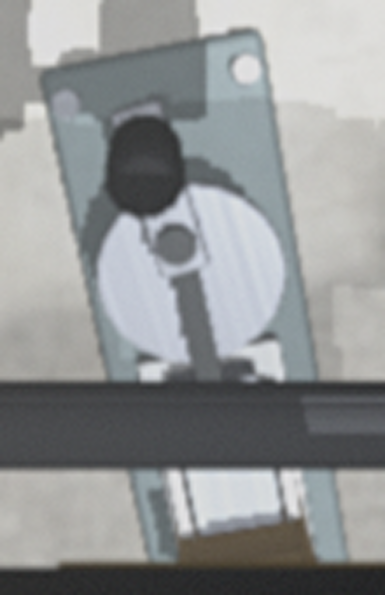

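```bash
python3 -m handwheel '[{"travel":[0,0,-25],"roll":0},{"travel":[0,0,-50],"roll":0},{"travel":[0,0,-75],"roll":0},{"travel":[0,0,-100],"roll":0},{"travel":[0,0,-120],"roll":0},{"travel":[0,0,-129],"roll":0},{"travel":[0,0,-129],"roll":0},{"travel":[0,0,-129],"roll":0}]' -1; python3 -m handwheel '[{"travel":[0,0,0],"roll":0},{"travel":[0,0,0],"roll":0},{"travel":[0,0,0],"roll":0},{"travel":[0,0,0],"roll":0},{"travel":[0,0,0],"roll":0},{"travel":[0,0,0],"roll":0},{"travel":[0,0,0],"roll":0},{"travel":[0,0,0],"roll":0}]' 1;  python3 - <<'E'
from h import *
snap('side','s2.png');snap('wrist','w2.png');print(env.state()['eef_pos'],env.state()['ft_force'])
im=cv2.imread('pics/s2.png')[60:290,160:360]; cv2.imwrite('pics/s2z.png',cv2.resize(im,None,fx=2.5,fy=2.5))
E
```

```text
t: 1.85
eef_pos: [553.5, 105.3, 86.3]
tcp_rot: [1.601, 1.57, 0.03]
ft_force: [0.4, 0.6, 0.8]
opening: 0.999
t: 2.65
eef_pos: [553.0, 105.5, 85.6]
tcp_rot: [1.086, 1.571, -0.485]
ft_force: [0.1, 0.3, 0.0]
opening: 0.383
[553.01398478 105.50003443  85.64851732] [ 0.42908667 -0.27536595 -0.22487544]
```

View pics/s2z.png

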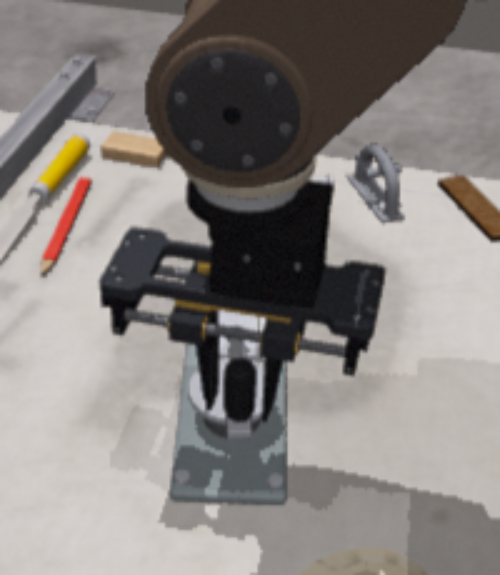

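View pics/w2.png

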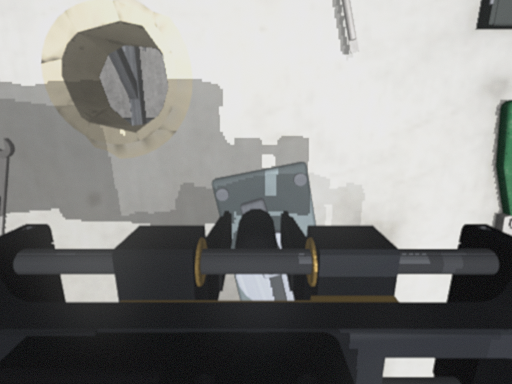

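Still closing: opening 0.383 is about 36 mm, against a 24 mm knob.

```bash
python3 -m handwheel '[{"travel":[0,0,0],"roll":0},{"travel":[0,0,0],"roll":0},{"travel":[0,0,0],"roll":0},{"travel":[0,0,0],"roll":0},{"travel":[0,0,0],"roll":0}]' 1;  python3 - <<'E'
from h import *
snap('wrist','w3.png');snap('side','s3.png');print(env.state()['eef_pos'],env.state()['ft_force'])
im=cv2.imread('pics/s3.png')[60:290,160:360]; cv2.imwrite('pics/s3z.png',cv2.resize(im,None,fx=2.5,fy=2.5))
C=np.array([570.5,49.3]);k=np.array([553,105.5]);xh=np.array([.1926,-.981]);yh=np.array([.981,.193])
r=k-C;q0=np.arctan2(r@yh,-r@xh);R=60;print(np.linalg.norm(r),q0)
E
```

```text
t: 3.25
eef_pos: [553.1, 105.5, 85.7]
tcp_rot: [1.474, 1.571, -0.096]
ft_force: [1.1, -0.6, -0.9]
opening: 0.243
[553.02196915 105.49620247  85.62613365] [ 0.4336085   0.4180212  -0.72696978]
58.86161737499234 -0.10762708210464436
```

View pics/w3.png

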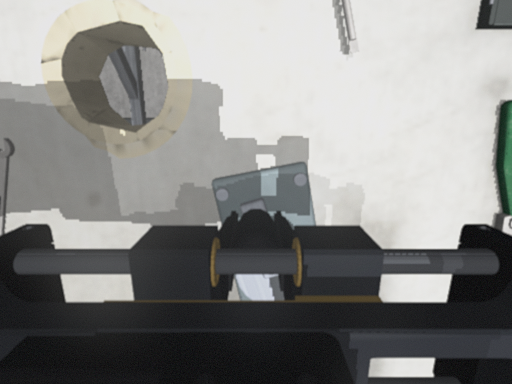

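View pics/s3z.png

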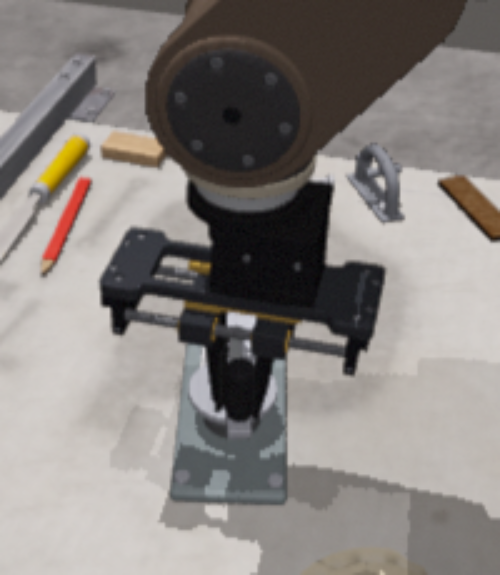

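```bash
cat > plan.py <<'E'
import sys,numpy as np
# args: cx cy R x y n step [ramp]  -> rows from commanded x y
cx,cy,R,x,y=map(float,sys.argv[1:6]);n=int(sys.argv[6]);st=float(sys.argv[7])
C=np.array([cx,cy]);xh=np.array([.1926,-.981]);yh=np.array([.981,.193])
r=np.array([x,y])-C;q=np.arctan2(r@yh,-r@xh);s=1
print('q',round(q,3),'r',round(np.hypot(*r),1))
for b in range(n):
    rows=[];p0=np.array([x,y])
    for i in range(8):
        k=st*(min(1,(i+1)/5) if len(sys.argv)>8 and b==0 else 1)
        q+=k;p=C+R*(-np.cos(q)*xh+np.sin(q)*yh);d=np.round((p-p0)*2)/2;rows.append(d.tolist())
    x,y=p0+np.array(rows[-1]);print(rows,'end',x,y,'q',round(q,3))
E
python3 plan.py 570.5 49.3 59.5 553 105.5 2 0.12 r
```

```text
q -0.108 r 58.9
[[1.0, 1.0], [4.0, 1.5], [8.0, 2.5], [14.0, 3.0], [21.0, 3.0], [28.0, 2.5], [35.0, 0.5], [41.5, -2.0]] end 594.5 103.5 q 0.612
[[6.5, -3.0], [12.5, -7.0], [18.0, -12.0], [22.5, -17.0], [26.5, -23.0], [30.0, -29.5], [32.5, -36.0], [34.5, -43.0]] end 629.0 60.5 q 1.572
```

```bash
python3 -m handwheel '[{"travel":[1,1,0],"roll":0},{"travel":[4,1.5,0],"roll":0},{"travel":[8,2.5,0],"roll":0},{"travel":[14,3,0],"roll":0},{"travel":[21,3,0],"roll":0},{"travel":[28,2.5,0],"roll":0},{"travel":[35,0.5,0],"roll":0},{"travel":[41.5,-2,0],"roll":0}]'
python3 - <<'E'
from h import *
s=env.state();print(s['eef_pos'],s['ft_force'],s['opening'])
E
cat > /dev/null
```

```text
t: 4.15
eef_pos: [594.4, 103.4, 85.6]
tcp_rot: [-1.516, 1.569, -3.087]
ft_force: [-5.6, -2.6, 3.3]
opening: 0.246
[594.35350769 103.43340804  85.61756983] [-5.55424411 -2.63862598  3.31464924] 0.24588120951172718
```

```bash
python3 -m handwheel '[{"travel":[6.5,-3,0],"roll":0},{"travel":[12.5,-7,0],"roll":0},{"travel":[18,-12,0],"roll":0},{"travel":[22.5,-17,0],"roll":0},{"travel":[26.5,-23,0],"roll":0},{"travel":[30,-29.5,0],"roll":0},{"travel":[32.5,-36,0],"roll":0},{"travel":[34.5,-43,0],"roll":0}]'; python3 plan.py 570.5 49.3 59.5 629 60.5 2 0.12
```

```text
t: 4.95
eef_pos: [629.4, 61.2, 85.6]
tcp_rot: [2.855, 1.569, 1.284]
ft_force: [-3.2, 6.5, 2.0]
opening: 0.246
q 1.575 r 59.6
[[1.0, -7.0], [1.0, -14.0], [0.0, -21.5], [-1.5, -28.0], [-4.0, -35.0], [-7.0, -41.5], [-11.0, -47.0], [-16.0, -52.5]] end 613.0 8.0 q 2.535
[[-5.0, -5.0], [-11.0, -9.0], [-17.0, -12.5], [-24.0, -15.0], [-30.5, -17.0], [-37.5, -18.0], [-45.0, -18.0], [-52.0, -17.5]] end 561.0 -9.5 q 3.495
```

```bash
python3 -m handwheel '[{"travel":[1,-7,0],"roll":0},{"travel":[1,-14,0],"roll":0},{"travel":[0,-21.5,0],"roll":0},{"travel":[-1.5,-28,0],"roll":0},{"travel":[-4,-35,0],"roll":0},{"travel":[-7,-41.5,0],"roll":0},{"travel":[-11,-47,0],"roll":0},{"travel":[-16,-52.5,0],"roll":0}]'
python3 - <<'E'
from h import *
snap('scene','c4.png')
im=cv2.imread('pics/c4.png')[60:290,160:360]; cv2.imwrite('pics/c4z.png',cv2.resize(im,None,fx=2.5,fy=2.5))
E
```

```text
t: 5.75
eef_pos: [615.5, 8.3, 85.8]
tcp_rot: [1.672, 1.565, 0.101]
ft_force: [9.1, 3.5, -5.4]
opening: 0.247
```

View pics/c4z.png

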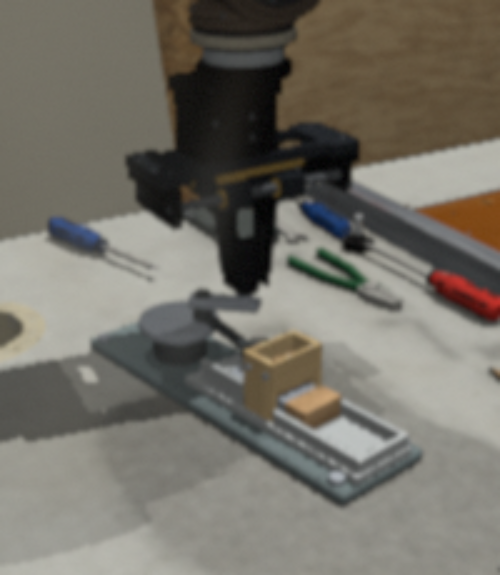

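The knob is held and block 1 is coming out. On through the heavy point.

```bash
python3 -m handwheel '[{"travel":[-5,-5,0],"roll":0},{"travel":[-11,-9,0],"roll":0},{"travel":[-17,-12.5,0],"roll":0},{"travel":[-24,-15,0],"roll":0},{"travel":[-30.5,-17,0],"roll":0},{"travel":[-37.5,-18,0],"roll":0},{"travel":[-45,-18,0],"roll":0},{"travel":[-52,-17.5,0],"roll":0}]'; python3 plan.py 570.5 49.3 59.5 561 -9.5 7 0.12
```

```text
t: 6.6
eef_pos: [561.5, -10.9, 85.7]
tcp_rot: [0.718, 1.569, -0.853]
ft_force: [-2.3, -6.5, 1.2]
opening: 0.242
q -2.787 r 59.6
[[-7.0, 1.5], [-13.5, 4.0], [-20.0, 7.0], [-26.0, 11.0], [-31.5, 15.5], [-36.5, 21.0], [-40.5, 26.5], [-44.0, 33.0]] end 517.0 23.5 q -1.827
[[-3.0, 6.5], [-4.5, 13.5], [-5.5, 20.5], [-6.0, 27.5], [-5.5, 34.5], [-4.0, 41.5], [-1.5, 48.5], [1.5, 55.0]] end 518.5 78.5 q -0.867
[[4.0, 6.0], [8.5, 11.5], [13.5, 16.0], [19.5, 20.5], [25.5, 24.0], [32.0, 27.0], [39.0, 29.0], [46.0, 30.0]] end 564.5 108.5 q 0.093
[[7.0, 0.5], [14.0, -0.5], [21.0, -1.5], [28.0, -4.0], [34.5, -7.0], [40.5, -10.5], [46.0, -15.0], [51.0, -20.5]] end 615.5 88.0 q 1.053
[[4.5, -5.5], [8.0, -11.5], [11.0, -18.0], [13.0, -25.0], [14.0, -32.0], [14.5, -39.0], [14.0, -46.5], [12.5, -53.5]] end 628.0 34.5 q 2.013
[[-2.0, -6.5], [-5.0, -13.0], [-8.5, -19.0], [-13.0, -25.0], [-18.0, -30.0], [-24.0, -34.0], [-30.0, -38.0], [-36.5, -41.0]] end 591.5 -6.5 q 2.973
[[-6.5, -2.0], [-13.5, -3.0], [-21.0, -3.5], [-28.0, -3.5], [-35.0, -2.0], [-42.0, 0.0], [-48.5, 3.0], [-54.5, 6.5]] end 537.0 0.0 q 3.933
```

```bash
python3 -m handwheel '[{"travel":[-7,1.5,0],"roll":0},{"travel":[-13.5,4,0],"roll":0},{"travel":[-20,7,0],"roll":0},{"travel":[-26,11,0],"roll":0},{"travel":[-31.5,15.5,0],"roll":0},{"travel":[-36.5,21,0],"roll":0},{"travel":[-40.5,26.5,0],"roll":0},{"travel":[-44,33,0],"roll":0}]'
```

```text
t: 7.4
eef_pos: [516.1, 23.6, 85.6]
tcp_rot: [-1.658, 1.569, 3.054]
ft_force: [-5.9, 0.4, 3.5]
opening: 0.247
```

```bash
python3 -m handwheel '[{"travel":[-3,6.5,0],"roll":0},{"travel":[-4.5,13.5,0],"roll":0},{"travel":[-5.5,20.5,0],"roll":0},{"travel":[-6,27.5,0],"roll":0},{"travel":[-5.5,34.5,0],"roll":0},{"travel":[-4,41.5,0],"roll":0},{"travel":[-1.5,48.5,0],"roll":0},{"travel":[1.5,55,0],"roll":0}]'
python3 - <<'E'
from h import *
snap('scene','c5.png')
im=cv2.imread('pics/c5.png')[60:290,160:360]; cv2.imwrite('pics/c5z.png',cv2.resize(im,None,fx=2.5,fy=2.5))
E
```

```text
t: 8.2
eef_pos: [519.2, 79.0, 85.6]
tcp_rot: [1.394, 1.57, -0.176]
ft_force: [1.4, -3.0, -1.9]
opening: 0.243
```

View pics/c5z.png

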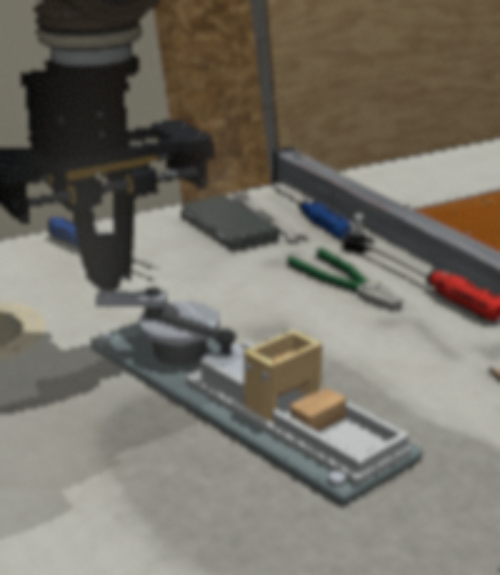

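Block 1 is out on the runway. Second turn.

```bash
python3 -m handwheel '[{"travel":[4,6,0],"roll":0},{"travel":[8.5,11.5,0],"roll":0},{"travel":[13.5,16,0],"roll":0},{"travel":[19.5,20.5,0],"roll":0},{"travel":[25.5,24,0],"roll":0},{"travel":[32,27,0],"roll":0},{"travel":[39,29,0],"roll":0},{"travel":[46,30,0],"roll":0}]'
python3 - <<'E'
from h import *
snap('scene','c6.png')
im=cv2.imread('pics/c6.png')[60:290,160:360]; cv2.imwrite('pics/c6z.png',cv2.resize(im,None,fx=2.5,fy=2.5))
E
```

```text
t: 9.05
eef_pos: [564.8, 108.1, 85.6]
tcp_rot: [-0.651, 1.57, -2.222]
ft_force: [-2.5, -9.0, 0.6]
opening: 0.248
```

View pics/c6z.png

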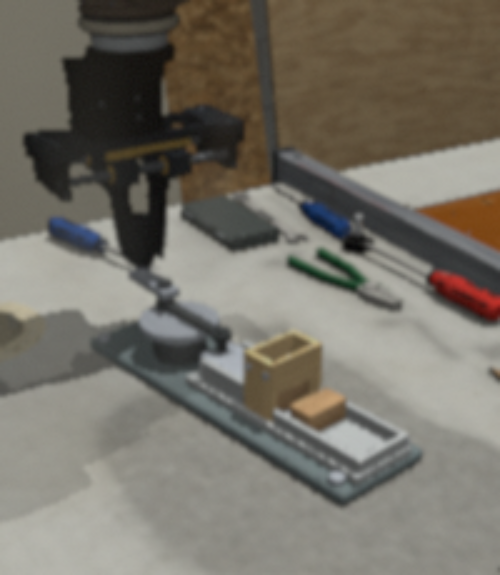

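```bash
python3 plan.py 570 48.2 59.5 564.5 108.5 7 0.12
```

```text
q 0.103 r 60.6
[[7.5, -1.0], [14.5, -1.5], [21.5, -3.0], [28.0, -5.5], [34.5, -8.5], [40.5, -12.0], [46.0, -16.5], [51.0, -22.0]] end 615.5 86.5 q 1.063
[[4.0, -5.5], [8.0, -12.0], [10.5, -18.5], [12.5, -25.0], [13.5, -32.5], [14.0, -39.5], [13.5, -46.5], [12.0, -53.5]] end 627.5 33.0 q 2.023
[[-2.0, -7.0], [-5.5, -13.0], [-9.0, -19.5], [-13.5, -25.0], [-18.5, -30.0], [-24.5, -34.0], [-30.5, -38.0], [-37.0, -40.5]] end 590.5 -7.5 q 2.983
[[-7.0, -2.0], [-14.0, -3.5], [-21.0, -4.0], [-28.0, -3.5], [-35.0, -2.0], [-42.0, 0.0], [-48.5, 3.0], [-54.5, 7.0]] end 536.0 -0.5 q 3.943
[[-5.5, 4.5], [-10.5, 9.5], [-15.0, 15.0], [-18.5, 21.0], [-21.5, 27.5], [-23.5, 34.5], [-25.0, 41.5], [-25.5, 48.5]] end 510.5 48.0 q 4.903
[[0.5, 7.0], [1.5, 14.0], [4.0, 21.0], [6.5, 27.5], [10.5, 33.5], [14.5, 39.5], [19.5, 44.5], [25.0, 49.0]] end 535.5 97.0 q 5.863
[[6.5, 3.5], [13.0, 6.5], [19.5, 9.0], [26.5, 10.0], [33.5, 10.5], [41.0, 10.5], [48.0, 9.0], [54.5, 7.0]] end 590.0 104.0 q 6.823
```

```bash
python3 -m handwheel '[{"travel":[7.5,-1,0],"roll":0},{"travel":[14.5,-1.5,0],"roll":0},{"travel":[21.5,-3,0],"roll":0},{"travel":[28,-5.5,0],"roll":0},{"travel":[34.5,-8.5,0],"roll":0},{"travel":[40.5,-12,0],"roll":0},{"travel":[46,-16.5,0],"roll":0},{"travel":[51,-22,0],"roll":0}]'
python3 -m handwheel '[{"travel":[4,-5.5,0],"roll":0},{"travel":[8,-12,0],"roll":0},{"travel":[10.5,-18.5,0],"roll":0},{"travel":[12.5,-25,0],"roll":0},{"travel":[13.5,-32.5,0],"roll":0},{"travel":[14,-39.5,0],"roll":0},{"travel":[13.5,-46.5,0],"roll":0},{"travel":[12,-53.5,0],"roll":0}]'
```

```text
t: 9.9
eef_pos: [616.5, 86.8, 85.7]
tcp_rot: [2.104, 1.569, 0.533]
ft_force: [0.3, 6.6, -1.5]
opening: 0.245
t: 10.7
eef_pos: [628.9, 33.4, 85.7]
tcp_rot: [1.94, 1.568, 0.369]
ft_force: [2.9, 9.3, -3.9]
opening: 0.245
```

```bash
python3 -m handwheel '[{"travel":[-2,-7,0],"roll":0},{"travel":[-5.5,-13,0],"roll":0},{"travel":[-9,-19.5,0],"roll":0},{"travel":[-13.5,-25,0],"roll":0},{"travel":[-18.5,-30,0],"roll":0},{"travel":[-24.5,-34,0],"roll":0},{"travel":[-30.5,-38,0],"roll":0},{"travel":[-37,-40.5,0],"roll":0}]'
```

```text
t: 11.5
eef_pos: [591.9, -8.0, 85.7]
tcp_rot: [1.501, 1.568, -0.07]
ft_force: [4.7, 2.4, -4.1]
opening: 0.247
```

```bash
python3 -m handwheel '[{"travel":[-7,-2,0],"roll":0},{"travel":[-14,-3.5,0],"roll":0},{"travel":[-21,-4,0],"roll":0},{"travel":[-28,-3.5,0],"roll":0},{"travel":[-35,-2,0],"roll":0},{"travel":[-42,0,0],"roll":0},{"travel":[-48.5,3,0],"roll":0},{"travel":[-54.5,7,0],"roll":0}]'
python3 - <<'E'
from h import *
snap('scene','c7.png')
im=cv2.imread('pics/c7.png')[60:290,160:360]; cv2.imwrite('pics/c7z.png',cv2.resize(im,None,fx=2.5,fy=2.5))
E
```

```text
t: 12.3
eef_pos: [535.0, -0.0, 85.7]
tcp_rot: [-1.719, 1.57, 2.994]
ft_force: [-2.2, 2.7, 2.2]
opening: 0.241
```

View pics/c7z.png

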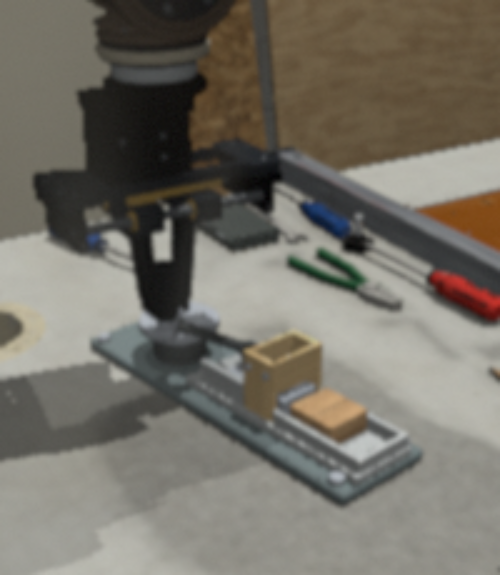

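Both blocks are out. I finish the turn, slowing at the end.

```bash
python3 -m handwheel '[{"travel":[-5.5,4.5,0],"roll":0},{"travel":[-10.5,9.5,0],"roll":0},{"travel":[-15,15,0],"roll":0},{"travel":[-18.5,21,0],"roll":0},{"travel":[-21.5,27.5,0],"roll":0},{"travel":[-23.5,34.5,0],"roll":0},{"travel":[-25,41.5,0],"roll":0},{"travel":[-25.5,48.5,0],"roll":0}]'
python3 -m handwheel '[{"travel":[0.5,7,0],"roll":0},{"travel":[1.5,14,0],"roll":0},{"travel":[4,21,0],"roll":0},{"travel":[6.5,27.5,0],"roll":0},{"travel":[10.5,33.5,0],"roll":0},{"travel":[14.5,39.5,0],"roll":0},{"travel":[19.5,44.5,0],"roll":0},{"travel":[25,49,0],"roll":0}]'
python3 -m handwheel '[{"travel":[6.5,3.5,0],"roll":0},{"travel":[12,6,0],"roll":0},{"travel":[16.5,7.5,0],"roll":0},{"travel":[20,8.5,0],"roll":0},{"travel":[22.5,9.5,0],"roll":0},{"travel":[23.5,9.5,0],"roll":0},{"travel":[23.5,9.5,0],"roll":0},{"travel":[23.5,9.5,0],"roll":0}]'
```

```text
t: 13.15
eef_pos: [510.7, 48.6, 85.7]
tcp_rot: [1.362, 1.57, -0.209]
ft_force: [0.2, 0.0, -2.0]
opening: 0.247
t: 13.95
eef_pos: [536.0, 97.2, 85.7]
tcp_rot: [0.497, 1.57, -1.073]
ft_force: [1.7, -6.8, -2.4]
opening: 0.243
t: 14.75
eef_pos: [559.2, 106.9, 85.7]
tcp_rot: [2.363, 1.57, 0.792]
ft_force: [-1.7, 5.4, -0.6]
opening: 0.248
```

Run:
```python
from h import *
snap('wrist','w8.png');snap('side','s8.png');s=env.state();print(s['eef_pos'],s['ft_force'])
```

```text
[559.14647426 106.87602826  85.62939153] [-1.78886573  6.35467671 -0.71170336]
```

Release gently by opening with the arm still, then go straight up.

```bash
for i in 1; do python3 -m handwheel '[{"travel":[0,0,0],"roll":0},{"travel":[0,0,0],"roll":0},{"travel":[0,0,0],"roll":0},{"travel":[0,0,0],"roll":0},{"travel":[0,0,0],"roll":0},{"travel":[0,0,0],"roll":0},{"travel":[0,0,0],"roll":0},{"travel":[0,0,0],"roll":0}]' -1; done
python3 -m handwheel '[{"travel":[0,0,5],"roll":0},{"travel":[0,0,20],"roll":0},{"travel":[0,0,40],"roll":0},{"travel":[0,0,65],"roll":0},{"travel":[0,0,90],"roll":0},{"travel":[0,0,115],"roll":0},{"travel":[0,0,130],"roll":0},{"travel":[0,0,130],"roll":0}]' -1
python3 - <<'E'
from h import *
for n in ('wrist','side','scene'): snap(n,n+'9.png')
a=cv2.imread('pics/wrist9.png')[130:310,200:340];b=cv2.imread('pics/side9.png')[140:270,190:310];c=cv2.imread('pics/scene9.png')[120:270,180:340]
out=np.hstack([cv2.resize(x,(int(x.shape[1]*290/x.shape[0]),290),interpolation=cv2.INTER_CUBIC) for x in (a,b,c)]);print(out.shape);cv2.imwrite('pics/f9.png',out)
E
```

```text
t: 15.65
eef_pos: [559.0, 106.5, 85.7]
tcp_rot: [1.006, 1.571, -0.565]
ft_force: [-0.5, 0.4, -0.3]
opening: 0.863
t: 16.45
eef_pos: [559.7, 106.6, 218.0]
tcp_rot: [1.636, 1.567, 0.065]
ft_force: [-0.1, 0.3, -0.1]
opening: 1.001
(290, 801, 3)
```

View pics/f9.png

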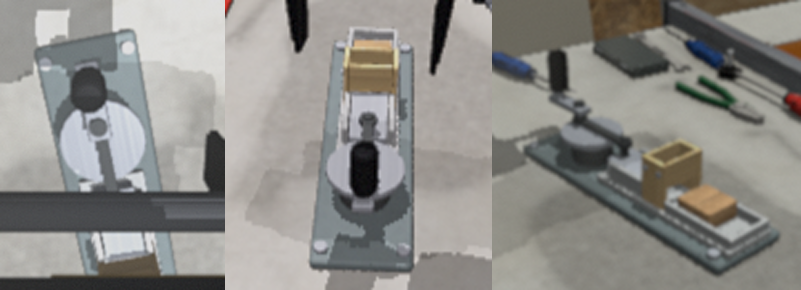

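View pics/scene9.png

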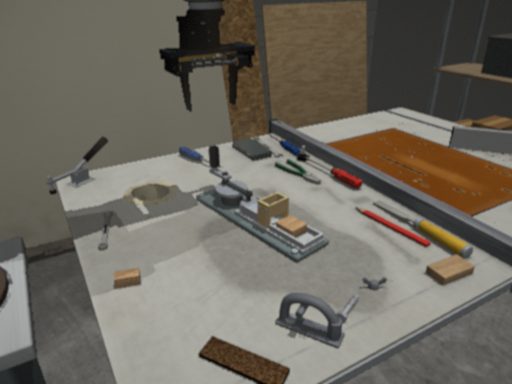

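The magazine is empty, both blocks lie together near (292,226) in the scene view, and the bystanders are where they were. I check where the blocks lie along the runway and the crank angle.

Run:
```python
from h import *
im=cv2.imread('pics/scene9.png');z=im[205:245,265:325];cv2.imwrite('pics/b9.png',cv2.resize(z,None,fx=12,fy=12,interpolation=cv2.INTER_CUBIC))
hsv=cv2.cvtColor(im,cv2.COLOR_BGR2HSV)
C=np.array([570,48.5]);xh=np.array([.1926,-.981]);yh=np.array([.981,.193])
# expected top outline of pair
for fx in (162,184,206):
  for fy in (-20,20):
    p=C+fx*xh+fy*yh;print(fx,fy,np.round((np.array(proj('scene',[*p,40]))-[265,205])*12))
```

```text
162 -20 [128. 209.]
162 20 [305. 124.]
184 -20 [225. 265.]
184 20 [403. 176.]
206 -20 [327. 322.]
206 20 [505. 230.]
```

View pics/b9.png

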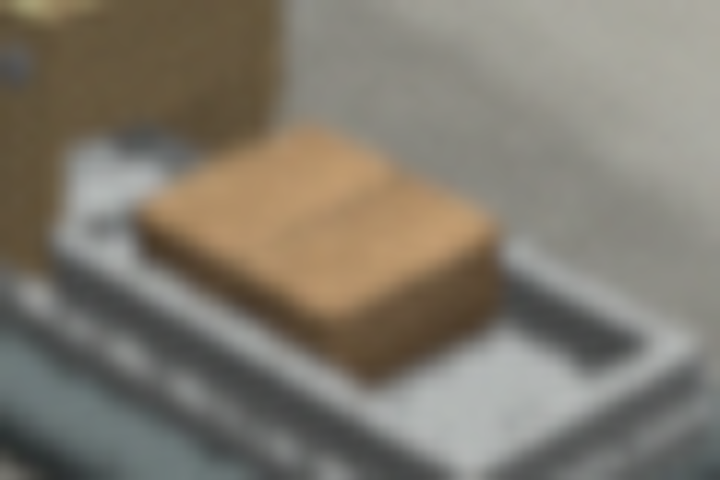

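Observed corners (≈(138,212), (310,125), (330,320), (500,225)) match the outline expected for blocks at 173 and 195 mm. The crank points straight away.

```bash
python3 -c "
from h import *
print(job.job_done(),env.state()['t'])"
```

```text
the job is handed in; nothing more can be done
the job is handed in; nothing more can be done
```

I gripped the crank knob from above and turned it clockwise through two full turns at about 5.3 s a turn, and both blocks fed out. I stopped with the knob pointing away from the magazine, opened the gripper, lifted straight up and handed the job in at about 16.6 s. No verdict came back.

**Blocks:** the last scene picture shows the magazine empty and both blocks flat together on the runway. Their outline matches blocks at feeder x of about 173 and 195 mm.

**Crank:** the knob points straight away from the magazine, within a few degrees. I judged this from the grip position at release and the pictures, since the crank angle itself can't be read.

**Forces and speed:** the wrist force I read stayed under about 12 N. I saw no kick-back or shooting ahead, but I only had readings between moves, not crank speed throughout.

**Bystanders:** they look unmoved by eye; I did not measure them.

**Disagreement:** my first axle estimate was about 1 mm off. It showed as small sideways forces on the knob, and I corrected it for the second turn.

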